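# Clamp a glued knife rest with the pump clamp and keep the pressure on

## Robot

A 7-joint arm with a two-finger parallel gripper is mounted at the origin on a cart in front of the work surface, level with it; the furniture and walls round the work are solid. World frame = base frame: x ahead of the robot, y to its left, z up, the work surface at z = 0. Lengths are in m, angles in rad, forces in N, time in s.
With the tool pointing down it reaches from about 0.4 to 0.85 m from the base axis. Payload 10.4 kg.
Tool frame: the origin (TCP) lies between the finger pads, 19 mm behind the fingertips; this is the grasp point; z points along the fingers, y is the line along which they close (so a half turn about z gives the same grasp; the last joint's range is limited). The gripper opens to 87 mm and grips with 3 to 60 N. Pads are 19 mm wide; open, the fingers measure 117 mm over their backs; the gripper's body (75 mm by 190 mm) begins 51 mm behind the grasp point.
Start: joints at [-1.22, 0.332, -0.065, 1.46, 0.022, 1.35, -0.088], TCP at [0.228, 0.582, 0.241] pointing down, gripper open.
Joint ranges: [-2.6, 2.6], [-0.5, 2.12], [-1.47, 1.34], [0.16, 2.42], [-1.27, 4.41], [0.06, 2.06], [-2.6, 2.6]. Speed limits (rad/s): [2.22, 2.22, 2.79, 2.79, 3.14, 3.14, 3.14].

## Interface

Orientations are given as a unit quaternion [w, x, y, z].
In Python, from workcell import * gives the robot as it stands.
- The arm moves only by the shell command python3 -m inch 'ROWS' [OPENING]. ROWS is JSON, a list of rows, each an object with "travel": the shift along the tool's x, y, z in units of 50 mm (1.0 is 50 mm), a list of three; "spin": the turn about the tool's z in units of 6 degrees (1.0 is 6 degrees). In form: [{"travel": [x, y, z], "spin": spin}, ...]. A call has 1 to 5 rows; each row shifts and turns the commanded pose from where the row before left it, along the tool's axes as they then stand; what a row does not reach is not made up. A row lasts 1/8 s, in which the tool goes at most 62.5 mm and 10.7 degrees, less where a joint would pass 70% of its speed; a pose out of reach is approached as far as the arm can. A call is refused whole if a number of a shift passes 1 or a number of a turn 1, either way. A call with a gripper value outside its range is refused whole. OPENING is the opening, from 0 (shut) to 1 (fully open), set as the call begins (- or left out, the last holds). The fingers move at their own pace and stop on an object; the grip force is fixed at half the most. Time passes only in rows, so rows that do not move let the fingers close. It gives the time, the measured TCP pose, the force, the opening and the grip force at its end, in the units of the state.
- get_state(): the state, without advancing time (a new reading comes with each control period).
- read_camera(name): name is "side" or "top"; returns the picture (480x640x3 uint8, blue, green, red); there is no depth.
- get_calibration(name): a dict with "camera_matrix" (3x3 intrinsics, pixels), "k1" (the pictures are not rectified: a ray, as slopes to the right and down, at radius r is drawn at 1 + k1 r^2 times it, then the intrinsics apply), "rvec" (rotation vector, rad) and "tvec" (3), from world to camera coordinates, as OpenCV has them. Camera axes: x right, y down, z forward; pixel columns grow to the right and rows downward; lengths in m; the calibration is good to about 2 mm. A picture is of the moment at which its call begins. get_calibration takes no time and is no camera call.
- sign_off(): hands the job in; it is judged then, once.
The state is a dict: "clock": time; "joints": joint angles; "qd": joint speeds; "effort": joint torques, N m; "ee_pos": TCP position; "tcp_rot": TCP orientation; "force": force on the tool from outside, world axes, zero at the start; "wrist_torque": the same for the moment, N m; "opening": finger opening in m; "grasp_force": force on a finger pad.
Only numpy, scipy, OpenCV 4.12 (cv2) and the standard library are available. Lean on these libraries where they do the work, as an engineer would, in place of code of your own. Each camera call takes 0.05 s, during which the arm holds its last target. There are 200 camera calls.

## Task

The wooden knife rest standing between the jaws of the bench clamp has just been glued from two halves. Unlock the clamp by turning its lock knob clockwise until it clicks over to its stop, then pump the trigger against the fixed handle, letting it come back each time, until the jaw has pushed the rest against the fixed jaw. Finish still holding: keep the trigger squeezed so that the jaws press the rest with about 10 N (never more than 25 N, or the joint is crushed), with the clamp on the worktop roughly where it stands and the other things left alone.

Things in the scene. Friction and masses are not known exactly. Their poses are not given: they have to be found in the camera images.
- clamp: loose bench bar clamp, 0.85 kg, on a flat aluminium rail 330x60x8 mm (x = -50 to 280 mm). Origin: underside of the rail, midway between trigger and handle; x along the rail to the fixed jaw, z up. Dark steel head x = -33 to 127 mm, 46 mm wide, 55 mm high, carries trigger, handle and (at x = 100 mm) the lock knob. It can slide on the worktop and shifts up to 8 mm as a centred grip squeezes
- grip_mid (a point): clamp point midway between trigger (at rest) and handle, 97 mm above the worktop, a good TCP point: fingers outside both upright grips, closing along the clamp's x axis; 64 mm over both at rest, 48 mm fully squeezed. Axes as the clamp's
- handle: the fixed upright black handle of the clamp, x = 18 to 32 mm in the clamp's frame, 26 mm wide, z = 55 to 117 mm; its origin and axes are the clamp's
- trigger (a joint): travel of the trigger towards the handle, 0 at rest to 0.016 m. Return spring 2.4 N at rest, 5.6 N at the end. Locked it stops after 2 mm. A pawl catches a rack of 7 mm pitch: a full stroke drives the jaw about 14 mm; on release the trigger returns and the jaw stays. A stroke that stops short (under 14 mm) means the jaw is pressing. Let it come fully back between strokes
- trigger_grip: the sliding upright black trigger grip behind the handle, x = -32 to -18 mm in the clamp's frame at rest, 26 mm wide, z = 59 to 117 mm; its origin is the clamp's, moved by the trigger's travel
- lock (a joint): angle of the lock knob: 0 locked, grows clockwise seen from above, stop at 1.30 rad (unlocked). A sprung click, at most about 0.1 N m: let go below 0.65 rad it snaps back towards 0, past 0.65 rad it snaps on to 1.30
- lock_grip (a point): on the lock knob's axis at gripping height, 83 mm above the worktop. The knob has a black upright bar 36 mm long, 14 mm thick, z = 63 to 95 mm, on a disc of 36 mm diameter. The bar lies along this point's x axis, which is the clamp's x axis when locked and turns with the knob
- jaw (a joint): advance of the toothed jaw bar towards the fixed jaw, m; it starts at 0 to 0.026 and presses the knife rest against the fixed jaw at about 0.048. It has 3 N of friction. It carries a round rubber pad on a spring
- pad (a joint): compression of the spring behind the pad, 0 to 0.012 m, 2 N per mm: 10 N is 5 mm. Pressing force = grip on the trigger less its return spring (2.4 to 5.6 N) less 3 N friction: a grip of 16 to 18 N gives 8 to 11 N. When the trigger is let go it falls under 3 N
- pad_face (a point): centre of the pad's front face (round, 26 mm across), 33 mm above the worktop, facing the fixed jaw
- pad_disc: the round rubber pad in front of the jaw bar; its origin lies 152 mm behind its face and 33 mm below the pad's axis
- fixed_jaw: the upright jaw at the far end of the rail, 46 mm wide, 68 mm high, with a rubber face; part of the clamp (its origin and axes are the clamp's)
- fixed_face (a point): centre of the fixed jaw's rubber face, 256 mm along the clamp's x axis, 34 mm above the worktop
- knife_rest: the work: pale wooden block with four ribs on top and a dark glue line across its middle, 56.5 mm long along its x axis (the clamping direction), 50 mm wide, 52 mm high, 0.12 kg, loose, standing on the rail between the jaws; origin at the centre of its underside
- spice_jar: bystander: small square spice jar with a screw cap, 42x42x96 mm, behind the clamp; origin at the centre of its underside
- screwdriver: bystander: screwdriver lying near the front edge, 204 mm long, 28 mm high; origin under its middle
- tape_roll: bystander: roll of black tape lying flat to the left of the clamp, 55 mm across, 19 mm high; origin at the centre of its underside
- pliers: bystander: combination pliers lying on the chopping board, 196 mm long, 17 mm high; origin under its middle
- grease_tub: bystander: small round tub with lid left of the clamp, 48 mm across, 32 mm high; origin at the centre of its underside
Things that resemble listed ones, but are neither listed nor needed, are in the scene too. Of the things like the knife_rest, leave any that is green, purple or turquoise; of the rest the larger one is meant.

How it is judged:
By the outcome, as a careful person would: the job done as asked, in the order asked, and still so for the second after the job is handed in, while the arm keeps its last pose, push and grip.
It also fails if it takes over 64 s, if anything falls off the work surface, if the arm or the gripper's body presses on something with over 40 N, if the wrist force passes 120 N, or if a joint passes its speed limit or range.

## Working session

There is one attempt and no reset: what is moved stays moved. The work goes in short steps, Python scripts to look and compute and a shell command to move; the robot and the scene stay as the last step left them, time stands still between calls to the robot, and variables do not carry over. Pictures are saved under pics/ and viewed, at most 10 in all, crops included, and the job is handed in when it is done.

```bash
mkdir -p pics; ls
cat > h.py <<'E'
from workcell import *
import numpy as np, cv2
from scipy.spatial.transform import Rotation as R
def ray(name,u,v):
    c=get_calibration(name);K=np.array(c["camera_matrix"],float);k=c["k1"]
    d=np.array([(u-K[0,2])/K[0,0],(v-K[1,2])/K[1,1]]);s=d.copy()
    for _ in range(30): s=d/(1+k*(s@s))
    Rm=cv2.Rodrigues(np.array(c["rvec"],float))[0];t=np.array(c["tvec"],float).ravel()
    return -Rm.T@t, Rm.T@np.array([s[0],s[1],1])
def onz(name,u,v,z):
    o,d=ray(name,u,v);return o+d*(z-o[2])/d[2]
def proj(name,p):
    c=get_calibration(name);K=np.array(c["camera_matrix"],float)
    Rm=cv2.Rodrigues(np.array(c["rvec"],float))[0];q=Rm@np.array(p,float)+np.array(c["tvec"],float).ravel()
    s=q[:2]/q[2];s=s*(1+c["k1"]*(s@s));return K[:2,:2]@s+K[:2,2]
E
python3 - <<'E'
from h import *
for n in("side","top"):
    cv2.imwrite(f"pics/{n}0.png",read_camera(n)); o,d=ray(n,320,240); print(n,o,d,get_calibration(n)["k1"])
s=get_state();print(s)
E
```

```text
pics
side [0.41906907 1.06994773 0.79469013] [ 0.09582387 -0.83700694 -0.53876852] -0.06090632750902049
top [ 0.44640268 -0.05377604  1.52519968] [ 0.0439058   0.01768358 -0.9989081 ] -0.024242733864728905
{'clock': 0.1, 'joints': array([-1.21958901,  0.33280049, -0.06472534,  1.46081019,  0.02159113,
        1.34987845, -0.08848211]), 'qd': array([-0.00083243, -0.0004239 , -0.00076638, -0.00158929,  0.00025563,
       -0.00197888,  0.00182969]), 'effort': array([ 2.02519026e-03, -6.24535847e+01,  2.50745245e-02, -3.90719748e+01,
       -6.14207215e-02,  3.64459539e-02,  4.10668338e-05]), 'ee_pos': array([0.22810216, 0.58157022, 0.24056115]), 'tcp_rot': array([-9.44277563e-05,  1.85788787e-01,  9.82589521e-01, -5.93272736e-04]), 'force': array([-0.00343317, -0.39124639, -1.18991932]), 'wrist_torque': array([-0.00354485,  0.00099225, -0.006484  ]), 'grasp_force': 0.0, 'opening': 0.08723079580034883}
```

View pics/top0.png

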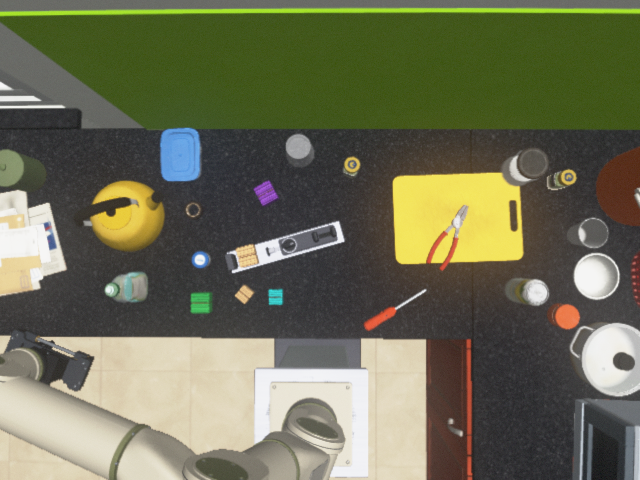

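View pics/side0.png

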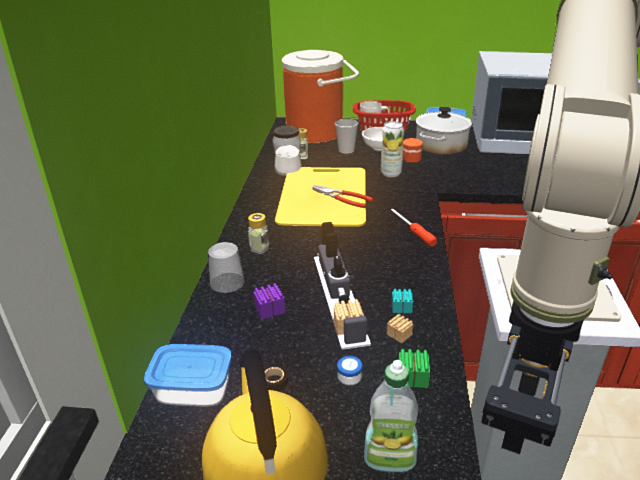

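The top view shows the clamp on its rail from about (228,262), the fixed-jaw end, to (345,232). The lock knob is near (290,244) and the grips near (325,235). The side view agrees.

Run:
```python
from h import *
t=cv2.imread("pics/top0.png");s=cv2.imread("pics/side0.png")
a=cv2.resize(t[215:280,220:355],None,fx=5.9,fy=5.9,interpolation=cv2.INTER_CUBIC)[:,:798]
cv2.imwrite("pics/topc.png",a)
b=cv2.resize(s[215:350,300:380],None,fx=4.4,fy=4.4,interpolation=cv2.INTER_CUBIC);cv2.imwrite("pics/sidec.png",b)
m=(t.min(2)>120).astype(np.uint8);m[:215]=0;m[280:]=0;m[:,:220]=0;m[:,355:]=0
p=cv2.findNonZero(m);r=cv2.minAreaRect(cv2.convexHull(p));box=cv2.boxPoints(r)
w=np.array([onz("top",*q,.008) for q in box]);print(r,w.round(4),[np.linalg.norm(w[i]-w[i-1]).round(4) for i in range(4)])
```

```text
((285.4208068847656, 246.1629180908203), (22.682462692260742, 116.84175872802734), 74.29136657714844) [[ 0.4809  0.2393  0.008 ]
 [ 0.5716 -0.0794  0.008 ]
 [ 0.5097 -0.0969  0.008 ]
 [ 0.4192  0.2211  0.008 ]] [np.float64(0.0644), np.float64(0.3313), np.float64(0.0643), np.float64(0.3306)]
```

View pics/topc.png

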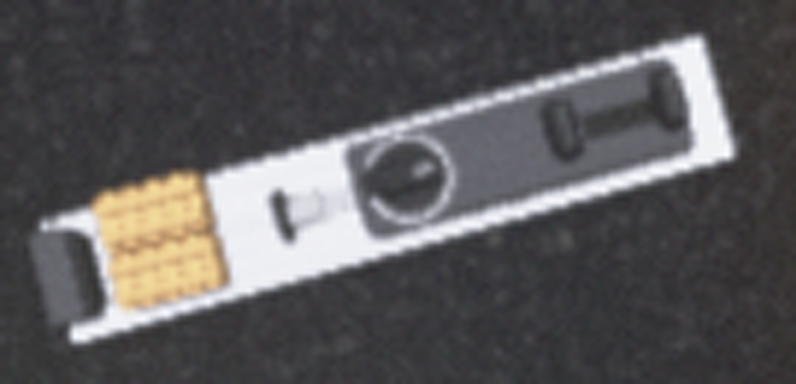

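View pics/sidec.png

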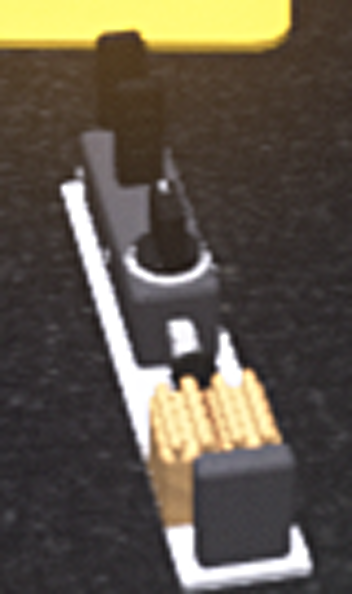

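The crops show the rail outline (330x64 mm measured, matching the spec). The knob is at about (289,245) in the full picture, the handle top at about (316,237) and the trigger top at about (333,231). The pad sits 2-3 cm off the rest.

```bash
cat >> h.py <<'E'
U=np.array([-.2737,.9619,0]);U/=np.linalg.norm(U);V=np.array([-U[1],U[0],0]);O=np.array([.5270,-.0401,0])
def plan(target,yaxis):
    s=get_state();q=s["tcp_rot"];T=R.from_quat([q[1],q[2],q[3],q[0]]).as_matrix()
    a=T.T@np.array(yaxis);ang=np.degrees(np.arctan2(-a[0],a[1]));ang=(ang+90)%180-90
    d=T.T@(np.array(target)-s["ee_pos"])
    print("t",round(s["clock"],2),"tcp",s["ee_pos"].round(4),"tilt",T[:,2].round(3),"spin units",round(ang/6,2),"(deg",round(ang,1),") travel now-axes units",(d/.05).round(2),"F",s["force"].round(1),"op",round(s["opening"],4),"g",round(s["grasp_force"],1),"j7",s["joints"][6].round(2))
    return T
E
python3 - <<'E'
from h import *
for n,x,z in(("knob",100,.095),("trig",-25,.117),("hand",25,.117),("jawface",256,.068)):
    p=O+U*x/1000+[0,0,z];print(n,p.round(4),"top",proj("top",p).round(1),"crop",((proj("top",p)-[220,215])*5.9).round(0),"side",((proj("side",p)-[300,215])*4.4).round(0))
T=plan(O+U*.1+[0,0,.16],V);print(T.round(2))
plan(O+[0,0,.097],U)
E
```

```text
knob [0.4996 0.0561 0.095 ] top [288.3 243.5] crop [403. 168.] side [160. 192.]
trig [ 0.5338 -0.0641  0.117 ] top [333.5 230.3] crop [669.  90.] side [114.  29.]
hand [ 0.5202 -0.0161  0.117 ] top [315.1 235.5] crop [561. 121.] side [132.  77.]
jawface [0.4569 0.2061 0.068 ] top [233.9 259.4] crop [ 82. 262.] side [229. 432.]
t 0.1 tcp [0.2281 0.5816 0.2406] tilt [-0.    -0.001 -1.   ] spin units 8.78 (deg 52.7 ) travel now-axes units [-8.89 -7.8   1.62] F [-0.  -0.4 -1.2] op 0.0872 g 0.0 j7 -0.09
[[-0.93  0.37 -0.  ]
 [ 0.37  0.93 -0.  ]
 [-0.   -0.   -1.  ]]
t 0.1 tcp [0.2281 0.5816 0.2406] tilt [-0.    -0.001 -1.   ] spin units -6.22 (deg -37.3 ) travel now-axes units [-10.1   -9.39   2.88] F [-0.  -0.4 -1.2] op 0.0872 g 0.0 j7 -0.09
```

```bash
python3 -m inch '[{"travel":[-0.37,-0.93,0],"spin":0},{"travel":[-0.37,-0.93,0],"spin":0},{"travel":[-0.37,-0.93,0],"spin":0},{"travel":[-0.86,-0.56,0],"spin":0},{"travel":[-0.86,-0.56,0],"spin":0}]' 1
python3 -m inch '[{"travel":[-0.86,-0.56,0],"spin":0},{"travel":[-0.86,-0.56,0],"spin":0},{"travel":[-0.86,-0.56,0],"spin":0},{"travel":[-0.86,-0.56,0],"spin":0},{"travel":[-0.86,-0.56,0],"spin":0}]'
python3 -m inch '[{"travel":[0,0,0],"spin":1},{"travel":[0,0,0],"spin":1},{"travel":[0,0,0],"spin":1},{"travel":[0,0,0],"spin":1},{"travel":[0,0,0],"spin":1}]'
python3 -m inch '[{"travel":[0,0,0],"spin":1},{"travel":[0,0,0],"spin":1},{"travel":[0,0,0],"spin":1},{"travel":[0,0,0],"spin":0.8},{"travel":[0,0,0],"spin":0}]' 0.5
python3 -c "
from h import *
print(get_state()['joints']);plan(O+U*.1+[0,0,.085],V)"
```

```text
clock: 0.72
ee_pos: [0.289, 0.3466, 0.2412]
tcp_rot: [0.0, 0.186, 0.983, 0.0]
force: [0.6, -0.3, 1.4]
opening: 0.0871
grasp_force: 0.0
clock: 1.35
ee_pos: [0.4382, 0.1378, 0.2412]
tcp_rot: [-0.0, 0.186, 0.983, 0.0]
force: [0.8, 0.6, -0.7]
opening: 0.087
grasp_force: 0.0
clock: 1.98
ee_pos: [0.4374, 0.1393, 0.241]
tcp_rot: [-0.0, 0.435, 0.9, -0.0]
force: [0.2, 0.1, -0.2]
opening: 0.0872
grasp_force: 0.0
clock: 2.6
ee_pos: [0.4374, 0.1393, 0.241]
tcp_rot: [-0.0, 0.603, 0.798, -0.0]
force: [0.7, 0.8, 0.6]
opening: 0.0469
grasp_force: 0.0
[-0.75069608 -0.05355259  0.33377225  1.89325047  0.01818558  1.29945418
 -0.14625225]
t 2.6 tcp [0.4374 0.1393 0.241 ] tilt [-0. -0. -1.] spin units -0.01 (deg -0.1 ) travel now-axes units [-1.94  0.75  3.12] F [0.7 0.8 0.6] op 0.0469 g 0.0 j7 -0.15
```

```bash
python3 -m inch '[{"travel":[-0.97,0.37,0],"spin":0},{"travel":[-0.97,0.38,0],"spin":0},{"travel":[0,0,0.8],"spin":0},{"travel":[0,0,0.8],"spin":0},{"travel":[0,0,0],"spin":0}]'
python3 - <<'E'
from h import *
plan(O+U*.1+[0,0,.085],V)
i=read_camera("top");j=read_camera("side")
a=cv2.resize(i[205:280,220:355],None,fx=3.5,fy=3.5,interpolation=cv2.INTER_CUBIC)
b=cv2.resize(j[190:350,290:390],None,fx=3,fy=3,interpolation=cv2.INTER_CUBIC)
c=np.zeros((480,780,3),np.uint8);c[:a.shape[0],:a.shape[1]]=a;c[:480,480:780]=b;cv2.imwrite("pics/v1.png",c)
E
```

```text
clock: 3.22
ee_pos: [0.4982, 0.0557, 0.159]
tcp_rot: [-0.001, 0.603, 0.798, -0.002]
force: [-0.5, -0.3, 1.4]
opening: 0.0436
grasp_force: 0.0
t 3.23 tcp [0.4982 0.0557 0.159 ] tilt [-0.005 -0.002 -1.   ] spin units -0.0 (deg -0.0 ) travel now-axes units [-0.    0.04  1.48] F [-0.5 -0.3  1.4] op 0.0436 g 0.0 j7 0.13
```

View pics/v1.png

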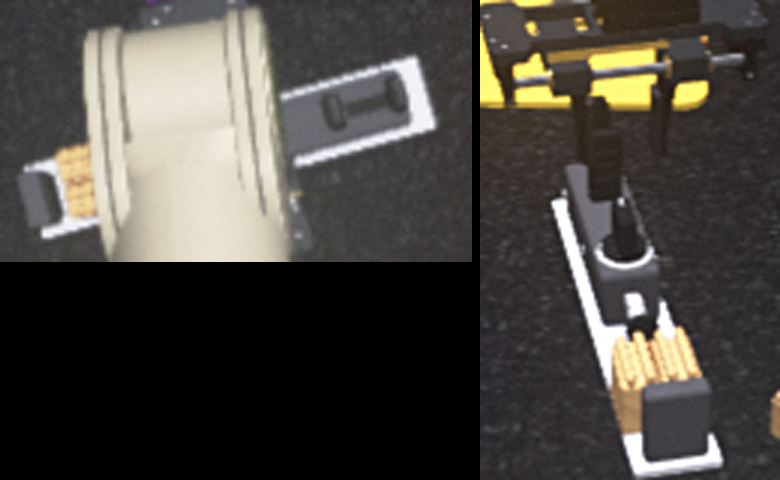

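The side view shows the open fingers (crop columns 585 and 662) centred over the knob bar (622), so I'll descend and grip.

```bash
python3 -m inch '[{"travel":[0,0,0.5],"spin":0},{"travel":[0,0,0.5],"spin":0},{"travel":[0,0,0.48],"spin":0},{"travel":[0,0,0],"spin":0}]'
python3 -m inch '[{"travel":[0,0,0],"spin":0},{"travel":[0,0,0],"spin":0},{"travel":[0,0,0],"spin":0},{"travel":[0,0,0],"spin":0}]' 0.1
python3 -c "
from h import *
plan(O+U*.1+[0,0,.085],V)"
```

```text
clock: 3.82
ee_pos: [0.5002, 0.0565, 0.0878]
tcp_rot: [-0.0, 0.603, 0.798, -0.0]
force: [-0.5, 0.5, 0.7]
opening: 0.0433
grasp_force: 0.0
clock: 4.32
ee_pos: [0.4994, 0.056, 0.0874]
tcp_rot: [-0.001, 0.603, 0.797, -0.001]
force: [-8.9, -1.2, 6.6]
opening: 0.0137
grasp_force: 30.0
t 4.33 tcp [0.4994 0.056  0.0874] tilt [-0.002 -0.    -1.   ] spin units -0.02 (deg -0.1 ) travel now-axes units [0.   0.01 0.05] F [-8.9 -1.2  6.6] op 0.0137 g 30.0 j7 0.18
```

```bash
python3 -m inch '[{"travel":[0,0,0],"spin":0.8},{"travel":[0,0,0],"spin":0.8},{"travel":[0,0,0],"spin":0.8},{"travel":[0,0,0],"spin":0.8},{"travel":[0,0,0],"spin":0.8}]'
python3 -m inch '[{"travel":[0,0,0],"spin":0.8},{"travel":[0,0,0],"spin":0.8},{"travel":[0,0,0],"spin":0.8},{"travel":[0,0,0],"spin":0.8},{"travel":[0,0,0],"spin":0.8}]'
python3 -m inch '[{"travel":[0,0,0],"spin":0.8},{"travel":[0,0,0],"spin":0.8},{"travel":[0,0,0],"spin":0.8},{"travel":[0,0,0],"spin":0.8},{"travel":[0,0,0],"spin":0.8}]'
python3 -c "
from h import *
plan(O+U*.1+[0,0,.085],V);print(get_state()['wrist_torque'])"
```

```text
clock: 4.95
ee_pos: [0.4984, 0.056, 0.0875]
tcp_rot: [-0.001, 0.757, 0.654, -0.001]
force: [-11.9, -1.7, 15.8]
opening: 0.0135
grasp_force: 30.0
clock: 5.58
ee_pos: [0.4975, 0.0566, 0.0877]
tcp_rot: [-0.002, 0.876, 0.482, -0.002]
force: [-18.5, 1.3, 23.3]
opening: 0.0137
grasp_force: 30.0
clock: 6.2
ee_pos: [0.4972, 0.0579, 0.0877]
tcp_rot: [-0.002, 0.957, 0.29, -0.003]
force: [-19.6, 4.4, 25.2]
opening: 0.0137
grasp_force: 30.0
t 6.2 tcp [0.4972 0.0579 0.0877] tilt [-0.007  0.003 -1.   ] spin units -12.03 (deg -72.2 ) travel now-axes units [0.02 0.06 0.05] F [-19.6   4.4  25.2] op 0.0137 g 30.0 j7 -1.03
[1.04154732 4.92467549 0.0389602 ]
```

```bash
python3 -m inch '[{"travel":[0,0,0],"spin":0.4},{"travel":[0,0,0],"spin":0}]'
python3 -m inch '[{"travel":[0,0,0],"spin":0},{"travel":[0,0,0],"spin":0},{"travel":[0,0,0],"spin":0}]' 0.5
python3 -m inch '[{"travel":[0,0,-1],"spin":0},{"travel":[0,0,-1],"spin":0},{"travel":[0,0,-0.5],"spin":0},{"travel":[0,0,0],"spin":0}]'
python3 - <<'E'
from h import *
plan(O+[0,0,.22],U)
j=read_camera("side")
b=cv2.resize(j[190:350,290:390],None,fx=3.7,fy=3.7,interpolation=cv2.INTER_CUBIC)
cv2.imwrite("pics/v2.png",b)
E
```

```text
clock: 6.45
ee_pos: [0.4974, 0.058, 0.0877]
tcp_rot: [-0.002, 0.963, 0.271, -0.003]
force: [-19.8, 4.7, 24.0]
opening: 0.014
grasp_force: 30.0
clock: 6.82
ee_pos: [0.5003, 0.0561, 0.0874]
tcp_rot: [0.0, 0.963, 0.27, 0.0]
force: [-0.7, -0.1, 1.0]
opening: 0.0361
grasp_force: 0.0
clock: 7.32
ee_pos: [0.5013, 0.0563, 0.2141]
tcp_rot: [-0.0, 0.963, 0.27, 0.002]
force: [-0.2, 0.4, -0.1]
opening: 0.0437
grasp_force: 0.0
t 7.33 tcp [0.5013 0.0563 0.2141] tilt [ 0.004  0.002 -1.   ] spin units 2.58 (deg 15.5 ) travel now-axes units [-0.56  1.91 -0.12] F [-0.2  0.4 -0.1] op 0.0437 g 0.0 j7 -1.17
```

View pics/v2.png

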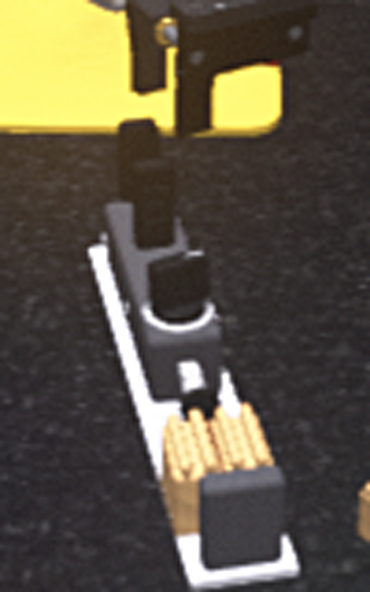

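The knob bar now lies across the clamp at crop (180,280), so it is unlocked. Next are the grips.

```bash
python3 -m inch '[{"travel":[0,0,0],"spin":1},{"travel":[0,0,0],"spin":1},{"travel":[0,0,0],"spin":0.58},{"travel":[0,1,0],"spin":0},{"travel":[0,1,0],"spin":0}]' 1
python3 -m inch '[{"travel":[0,0,0.8],"spin":0},{"travel":[0,0,0],"spin":0}]'
python3 - <<'E'
from h import *
T=plan(O+[0,0,.097],U);print(T.round(2))
cv2.imwrite("pics/s3.png",read_camera("side"))
t=read_camera("top");cv2.imwrite("pics/t3.png",t)
b=cv2.resize(cv2.imread("pics/s3.png")[190:350,290:390],None,fx=3.7,fy=3.7,interpolation=cv2.INTER_CUBIC)
c=cv2.resize(t[205:280,220:355],None,fx=3,fy=3)
o=np.zeros((592,780,3),np.uint8);o[:,:370]=b;o[:225,372:777]=c;cv2.imwrite("pics/v3.png",o)
E
```

```text
clock: 8.0
ee_pos: [0.5272, -0.0408, 0.211]
tcp_rot: [0.0, 0.99, 0.139, -0.001]
force: [0.8, 0.4, 0.5]
opening: 0.0831
grasp_force: 0.0
clock: 8.25
ee_pos: [0.5251, -0.0404, 0.1691]
tcp_rot: [0.0, 0.99, 0.138, -0.003]
force: [-0.2, 0.2, -0.7]
opening: 0.0866
grasp_force: 0.0
t 8.25 tcp [ 0.5251 -0.0404  0.1691] tilt [-0.006 -0.002 -1.   ] spin units -0.01 (deg -0.0 ) travel now-axes units [0.05 0.01 1.44] F [-0.2  0.2 -0.7] op 0.0866 g 0.0 j7 -1.17
[[ 0.96  0.27 -0.01]
 [ 0.27 -0.96 -0.  ]
 [-0.01 -0.   -1.  ]]
```

View pics/v3.png

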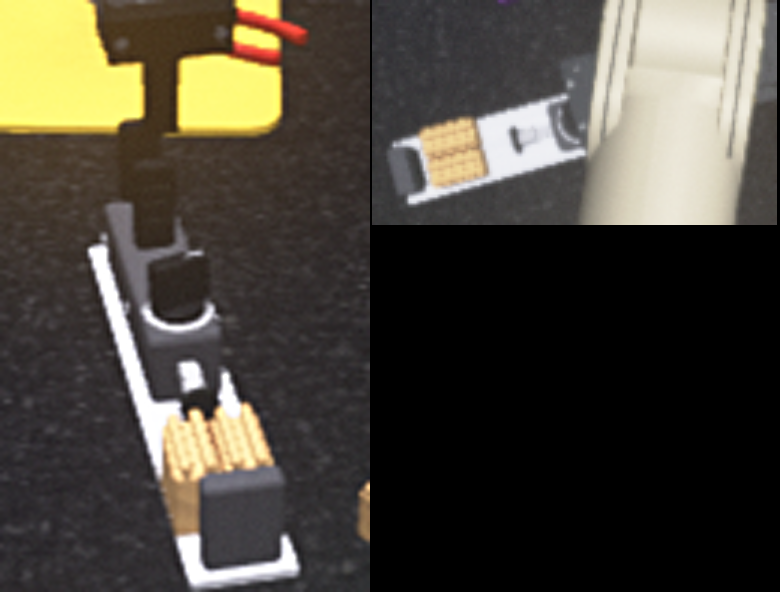

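The fingers line up with the grips, and the pad gap is roughly 25-30 mm. I'll descend and make the first stroke.

```bash
python3 -m inch '[{"travel":[0.03,0,0.5],"spin":0},{"travel":[0,0,0.5],"spin":0},{"travel":[0,0,0.42],"spin":0},{"travel":[0,0,0],"spin":0}]'
python3 -m inch '[{"travel":[0,0,0],"spin":0},{"travel":[0,0,0],"spin":0},{"travel":[0,0,0],"spin":0},{"travel":[0,0,0],"spin":0}]' 0.62
python3 -m inch '[{"travel":[0,0,0],"spin":0},{"travel":[0,0,0],"spin":0},{"travel":[0,0,0],"spin":0}]' 0.54
```

```text
clock: 8.85
ee_pos: [0.5286, -0.0388, 0.1012]
tcp_rot: [-0.0, 0.99, 0.139, -0.001]
force: [0.6, -0.2, 0.0]
opening: 0.0871
grasp_force: 0.0
clock: 9.35
ee_pos: [0.5291, -0.0361, 0.1021]
tcp_rot: [-0.002, 0.99, 0.14, 0.0]
force: [-4.6, 11.1, 9.0]
opening: 0.0576
grasp_force: 13.7
clock: 9.72
ee_pos: [0.5293, -0.0361, 0.1021]
tcp_rot: [-0.002, 0.99, 0.14, 0.0]
force: [-3.7, 12.3, 7.7]
opening: 0.0475
grasp_force: 15.4
```

Run:
```python
from h import *
plan(O+[0,0,.097],U)
t=read_camera("top");cv2.imwrite("pics/t4.png",t)
```

```text
t 9.72 tcp [ 0.5293 -0.0361  0.1021] tilt [ 0.     0.005 -1.   ] spin units 0.03 (deg 0.2 ) travel now-axes units [-0.07  0.07  0.1 ] F [-3.7 12.3  7.7] op 0.0475 g 15.4 j7 -1.1
```

```bash
python3 -m inch '[{"travel":[0,-0.1,-0.05],"spin":0},{"travel":[0,0,0],"spin":0}]'
python3 -m inch '[{"travel":[0,0,0],"spin":0},{"travel":[0,0,0],"spin":0},{"travel":[0,0,0],"spin":0},{"travel":[0,0,0],"spin":0}]' 0.95
python3 - <<'E'
from h import *
plan(O+[0,0,.097],U)
# pad / rest / jaw positions along rail: intensity profile on axis at z .033/.052
t=cv2.imread("pics/t3.png");n=read_camera("top");cv2.imwrite("pics/t5.png",n)
c=[cv2.resize(k[230:280,222:300],None,fx=7,fy=5.5,interpolation=cv2.INTER_CUBIC) for k in(t,n)]
cv2.imwrite("pics/v4.png",np.vstack(c))
E
```

```text
clock: 10.02
ee_pos: [0.527, -0.0346, 0.1035]
tcp_rot: [0.0, 0.99, 0.138, -0.0]
force: [-0.1, 0.5, -7.6]
opening: 0.0473
grasp_force: 17.0
clock: 10.52
ee_pos: [0.5277, -0.0347, 0.104]
tcp_rot: [-0.0, 0.99, 0.138, 0.0]
force: [-0.3, -0.9, 0.2]
opening: 0.0782
grasp_force: 0.6
t 10.53 tcp [ 0.5277 -0.0347  0.104 ] tilt [ 0.  0. -1.] spin units 0.0 (deg 0.0 ) travel now-axes units [-0.04  0.1   0.14] F [-0.3 -0.9  0.2] op 0.0782 g 0.6 j7 -1.12
```

View pics/v4.png

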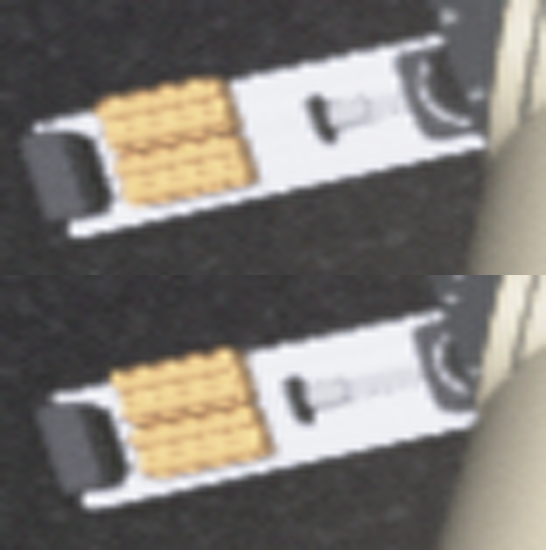

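The jaw advanced about one stroke (pad edge from about 310 to 287 in the crop) and the clamp slid about 6 mm back. I'll re-centre with an offset so the trigger finger closes first, then make stroke 2 gently.

```bash
python3 -m inch '[{"travel":[0,0.1,0.05],"spin":0},{"travel":[0,0,0],"spin":0},{"travel":[0,0,0],"spin":0}]' 1
python3 -m inch '[{"travel":[0,0,0],"spin":0},{"travel":[0,0,0],"spin":0},{"travel":[0,0,0],"spin":0},{"travel":[0,0,0],"spin":0}]' 0.66
python3 -m inch '[{"travel":[0,0,0],"spin":0},{"travel":[0,0,0],"spin":0}]' 0.60
python3 -m inch '[{"travel":[0,0,0],"spin":0},{"travel":[0,0,0],"spin":0}]' 0.57
python3 -m inch '[{"travel":[0,0,0],"spin":0},{"travel":[0,0,0],"spin":0}]' 0.545
```

```text
clock: 10.95
ee_pos: [0.529, -0.0394, 0.1012]
tcp_rot: [-0.0, 0.99, 0.138, 0.0]
force: [0.7, 0.3, 0.6]
opening: 0.087
grasp_force: 0.0
clock: 11.45
ee_pos: [0.5289, -0.0398, 0.1013]
tcp_rot: [0.0, 0.99, 0.138, 0.0]
force: [-0.7, -0.2, 1.5]
opening: 0.06
grasp_force: 7.0
clock: 11.7
ee_pos: [0.5282, -0.037, 0.1012]
tcp_rot: [-0.002, 0.99, 0.139, -0.001]
force: [-5.2, 8.1, 5.6]
opening: 0.0537
grasp_force: 12.3
clock: 11.95
ee_pos: [0.5284, -0.0366, 0.1012]
tcp_rot: [-0.002, 0.99, 0.14, -0.001]
force: [-4.0, 9.0, 4.9]
opening: 0.0502
grasp_force: 13.1
clock: 12.2
ee_pos: [0.5285, -0.0366, 0.1012]
tcp_rot: [-0.002, 0.99, 0.14, -0.0]
force: [-3.0, 8.9, 3.7]
opening: 0.048
grasp_force: 13.8
```

```bash
python3 -m inch '[{"travel":[0,-0.06,0],"spin":0},{"travel":[0,0,0],"spin":0}]'
python3 -m inch '[{"travel":[0,0.06,0],"spin":0},{"travel":[0,0,0],"spin":0},{"travel":[0,0,0],"spin":0},{"travel":[0,0,0],"spin":0}]' 1
python3 - <<'E'
from h import *
plan(O+[0,0,.097],U)
n=read_camera("top");cv2.imwrite("pics/t6.png",n)
def ends(i):
    m=(i.min(2)>120).astype(np.uint8);m[:225]=0;m[280:]=0;m[:,:220]=0;m[:,275:]=0
    ys,xs=np.nonzero(m);k=np.argmax(ys-0.27*xs*-1*-1);return [onz("top",float(xs[np.argmin(xs+0*ys)]),float(ys[np.argmin(xs)]),.008).round(4), onz("top",float(xs[np.argmax(ys)]),float(ys.max()),.008).round(4)]
for f in("t3","t5","t6"):
    i=cv2.imread(f"pics/{f}.png");print(f,ends(i))
    # wood blob centroid at its top
    b,g,r=[i[...,k].astype(int) for k in range(3)];m=((r-b>50)&(r>120)).astype(np.uint8);m[:225]=0;m[280:]=0;m[:,:222]=0;m[:,275:]=0
    M=cv2.moments(m,True);p=onz("top",M["m10"]/M["m00"],M["m01"]/M["m00"],.05);print(" wood along U",((p-O)@U).round(4),((p-O)@V).round(4),M["m00"])
cv2.imwrite("pics/v5.png",cv2.resize(n[225:280,222:310],None,fx=8,fy=8,interpolation=cv2.INTER_CUBIC))
E
```

```text
clock: 12.45
ee_pos: [0.5282, -0.0363, 0.1012]
tcp_rot: [-0.0, 0.99, 0.138, 0.0]
force: [0.8, 0.9, -1.4]
opening: 0.0476
grasp_force: 10.3
clock: 12.95
ee_pos: [0.5288, -0.0397, 0.1012]
tcp_rot: [-0.0, 0.99, 0.138, -0.0]
force: [-0.6, 0.3, -0.0]
opening: 0.0798
grasp_force: 0.0
t 12.95 tcp [ 0.5288 -0.0397  0.1012] tilt [-0.  0. -1.] spin units -0.0 (deg -0.0 ) travel now-axes units [-0.04 -0.    0.08] F [-0.6  0.3 -0. ] op 0.0798 g 0.0 j7 -1.1
t3 [array([0.4783, 0.2367, 0.008 ]), array([0.4217, 0.2218, 0.008 ])]
 wood along U 0.222 -0.0027 372.0
t5 [array([0.4783, 0.231 , 0.008 ]), array([0.4217, 0.2161, 0.008 ])]
 wood along U 0.2155 -0.0022 373.0
t6 [array([0.4811, 0.2282, 0.008 ]), array([0.4246, 0.2133, 0.008 ])]
 wood along U 0.2141 -0.0021 365.0
```

View pics/v5.png

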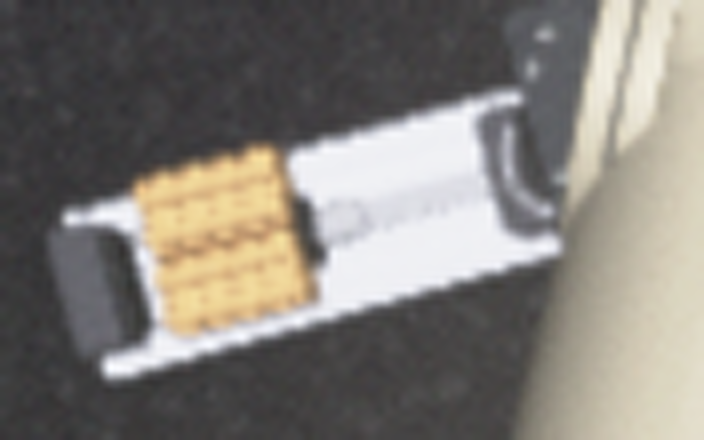

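The pad is just reaching the rest (crop ~(312,230)), with a gap of about 5 mm to the fixed jaw. Stroke 3 goes stepwise, watching the grip force.

```bash
python3 -m inch '[{"travel":[0,0,0],"spin":0},{"travel":[0,0,0],"spin":0}]' 1
python3 -m inch '[{"travel":[0,0,0],"spin":0},{"travel":[0,0,0],"spin":0},{"travel":[0,0,0],"spin":0},{"travel":[0,0,0],"spin":0}]' 0.76
python3 -m inch '[{"travel":[0,0,0],"spin":0},{"travel":[0,0,0],"spin":0}]' 0.71
python3 -m inch '[{"travel":[0,0,0],"spin":0},{"travel":[0,0,0],"spin":0}]' 0.68
python3 -m inch '[{"travel":[0,0,0],"spin":0},{"travel":[0,0,0],"spin":0}]' 0.66
```

```text
clock: 13.25
ee_pos: [0.5288, -0.0395, 0.1012]
tcp_rot: [-0.0, 0.99, 0.138, -0.0]
force: [-0.2, 0.1, -0.5]
opening: 0.0868
grasp_force: 0.0
clock: 13.75
ee_pos: [0.529, -0.0406, 0.1013]
tcp_rot: [0.001, 0.99, 0.138, 0.0]
force: [1.9, -5.7, -1.0]
opening: 0.0671
grasp_force: 2.7
clock: 14.0
ee_pos: [0.529, -0.0407, 0.1013]
tcp_rot: [0.001, 0.99, 0.138, 0.0]
force: [1.5, -5.6, -1.9]
opening: 0.0623
grasp_force: 2.8
clock: 14.25
ee_pos: [0.5287, -0.0397, 0.1012]
tcp_rot: [0.0, 0.99, 0.138, -0.0]
force: [-1.6, -2.6, 0.9]
opening: 0.0596
grasp_force: 6.6
clock: 14.5
ee_pos: [0.5286, -0.0389, 0.1012]
tcp_rot: [-0.001, 0.99, 0.139, -0.0]
force: [-3.4, 1.2, 3.8]
opening: 0.0577
grasp_force: 9.2
```

```bash
python3 -m inch '[{"travel":[0,0,0],"spin":0},{"travel":[0,0,0],"spin":0}]' 0.64
python3 -m inch '[{"travel":[0,0,0],"spin":0},{"travel":[0,0,0],"spin":0}]' 0.62
python3 -m inch '[{"travel":[0,0,0],"spin":0},{"travel":[0,0,0],"spin":0}]' 0.605
```

```text
clock: 14.75
ee_pos: [0.5284, -0.0381, 0.1012]
tcp_rot: [-0.001, 0.99, 0.139, -0.001]
force: [-5.6, 4.6, 5.8]
opening: 0.056
grasp_force: 11.1
clock: 15.0
ee_pos: [0.5283, -0.0373, 0.1011]
tcp_rot: [-0.002, 0.99, 0.139, -0.001]
force: [-6.0, 6.8, 6.2]
opening: 0.0544
grasp_force: 12.8
clock: 15.25
ee_pos: [0.5282, -0.0368, 0.1011]
tcp_rot: [-0.002, 0.99, 0.139, -0.001]
force: [-6.4, 8.4, 6.2]
opening: 0.0531
grasp_force: 13.8
```

```bash
python3 -m inch '[{"travel":[0,-0.06,0],"spin":0},{"travel":[0,0,0],"spin":0},{"travel":[0,0,0],"spin":0}]'
python3 -m inch '[{"travel":[0,0,0],"spin":0},{"travel":[0,0,0],"spin":0}]' 0.59
python3 -m inch '[{"travel":[0,0,0],"spin":0},{"travel":[0,0,0],"spin":0}]' 0.575
```

```text
clock: 15.62
ee_pos: [0.528, -0.0366, 0.1011]
tcp_rot: [-0.0, 0.99, 0.138, -0.0]
force: [-0.6, -0.9, -0.2]
opening: 0.0531
grasp_force: 9.1
clock: 15.88
ee_pos: [0.5279, -0.0361, 0.1011]
tcp_rot: [-0.0, 0.99, 0.139, -0.0]
force: [-3.2, 3.1, 2.3]
opening: 0.0515
grasp_force: 11.9
clock: 16.12
ee_pos: [0.5278, -0.0355, 0.1011]
tcp_rot: [-0.001, 0.99, 0.139, -0.0]
force: [-4.8, 5.3, 3.9]
opening: 0.0504
grasp_force: 15.4
```

```bash
python3 -m inch '[{"travel":[0,-0.03,0],"spin":0},{"travel":[0,0,0],"spin":0}]' 0.565
python3 -m inch '[{"travel":[0,0,0],"spin":0},{"travel":[0,0,0],"spin":0}]' 0.555
python3 - <<'E'
from h import *
n=read_camera("top");cv2.imwrite("pics/t7.png",n)
for f in("t6","t7"):
    i=cv2.imread(f"pics/{f}.png");b,g,r=[i[...,k].astype(int) for k in range(3)];m=((r-b>50)&(r>120)).astype(np.uint8);m[:225]=0;m[280:]=0;m[:,:222]=0;m[:,275:]=0
    M=cv2.moments(m,True);p=onz("top",M["m10"]/M["m00"],M["m01"]/M["m00"],.05)
    w=(i.min(2)>120).astype(np.uint8);w[:225]=0;w[280:]=0;w[:,:220]=0;w[:,275:]=0;ys,xs=np.nonzero(w)
    e=onz("top",float(xs[ys==ys.max()].mean()),float(ys.max()),.008);e2=onz("top",float(xs.min()),float(ys[xs==xs.min()].mean()),.008)
    print(f,"wood U",((p-O)@U).round(4),"rail end U",((e-O)@U).round(4),((e2-O)@U).round(4))
E
```

```text
clock: 16.38
ee_pos: [0.5276, -0.0351, 0.1011]
tcp_rot: [-0.0, 0.99, 0.138, -0.0]
force: [-2.3, 2.2, 0.6]
opening: 0.0497
grasp_force: 15.3
clock: 16.62
ee_pos: [0.5275, -0.0347, 0.1012]
tcp_rot: [-0.0, 0.99, 0.139, -0.0]
force: [-3.6, 4.6, 1.0]
opening: 0.0487
grasp_force: 17.8
t6 wood U 0.2141 rail end U 0.2663 0.2714
t7 wood U 0.2259 rail end U 0.2725 0.2749
```

```bash
python3 -m inch '[{"travel":[0,-0.03,0],"spin":0},{"travel":[0,0,0],"spin":0}]' 0.545
python3 -m inch '[{"travel":[0,0.03,0],"spin":0},{"travel":[0,0,0],"spin":0},{"travel":[0,0,0],"spin":0},{"travel":[0,0,0],"spin":0},{"travel":[0,0,0],"spin":0}]' 1
python3 -m inch '[{"travel":[0,0,0],"spin":0},{"travel":[0,0,0],"spin":0},{"travel":[0,0,0],"spin":0},{"travel":[0,0,0],"spin":0}]' 0.76
python3 -m inch '[{"travel":[0,0,0],"spin":0},{"travel":[0,0,0],"spin":0}]' 0.72
python3 -m inch '[{"travel":[0,0,0],"spin":0},{"travel":[0,0,0],"spin":0}]' 0.69
```

```text
clock: 16.92
ee_pos: [0.5273, -0.0342, 0.1012]
tcp_rot: [0.0, 0.99, 0.138, 0.0]
force: [-1.3, -1.4, -2.2]
opening: 0.048
grasp_force: 16.7
clock: 17.55
ee_pos: [0.5279, -0.0347, 0.1014]
tcp_rot: [-0.0, 0.99, 0.139, 0.0]
force: [-0.6, -0.1, 0.2]
opening: 0.085
grasp_force: 0.0
clock: 18.05
ee_pos: [0.5281, -0.0367, 0.1015]
tcp_rot: [0.001, 0.99, 0.138, 0.001]
force: [1.0, -4.0, -0.1]
opening: 0.0667
grasp_force: 2.0
clock: 18.3
ee_pos: [0.5281, -0.0366, 0.1016]
tcp_rot: [0.001, 0.99, 0.138, 0.001]
force: [1.1, -4.2, 2.1]
opening: 0.0631
grasp_force: 6.9
clock: 18.55
ee_pos: [0.5278, -0.0354, 0.1016]
tcp_rot: [0.0, 0.99, 0.138, 0.0]
force: [-2.1, -2.3, 5.6]
opening: 0.0603
grasp_force: 15.1
```

```bash
python3 -m inch '[{"travel":[0,0,0],"spin":0},{"travel":[0,0,0],"spin":0}]' 0.685
python3 -m inch '[{"travel":[0,0,-0.03],"spin":0},{"travel":[0,0,0],"spin":0},{"travel":[0,0,0],"spin":0}]'
```

```text
clock: 18.8
ee_pos: [0.5278, -0.0352, 0.1015]
tcp_rot: [-0.0, 0.99, 0.138, 0.0]
force: [-2.4, -1.2, 6.2]
opening: 0.0598
grasp_force: 17.0
clock: 19.18
ee_pos: [0.5272, -0.0349, 0.1022]
tcp_rot: [-0.0, 0.99, 0.138, -0.001]
force: [1.2, 1.2, -8.3]
opening: 0.06
grasp_force: 16.9
```

```bash
python3 -m inch '[{"travel":[0,0,0.02],"spin":0},{"travel":[0,0,0],"spin":0},{"travel":[0,0,0],"spin":0},{"travel":[0,0,0],"spin":0}]'
python3 - <<'E'
from h import *
n=read_camera("top");s=read_camera("side")
a=cv2.resize(n[225:280,222:310],None,fx=4.5,fy=4.5,interpolation=cv2.INTER_CUBIC);b=cv2.resize(s[190:350,290:390],None,fx=3.7,fy=3.7,interpolation=cv2.INTER_CUBIC)
o=np.zeros((592,780,3),np.uint8);o[:,:370]=b;o[:a.shape[0],375:375+a.shape[1]]=a;cv2.imwrite("pics/v6.png",o)
plan(O,U)
E
```

```text
clock: 19.68
ee_pos: [0.5275, -0.035, 0.1017]
tcp_rot: [-0.0, 0.99, 0.138, -0.0]
force: [-3.0, 0.2, -1.8]
opening: 0.0596
grasp_force: 17.1
t 19.77 tcp [ 0.5275 -0.035   0.1017] tilt [-0.  0. -1.] spin units 0.0 (deg 0.0 ) travel now-axes units [-0.04  0.1   2.03] F [-3.1  1.3 -0.2] op 0.0601 g 17.3 j7 -1.11
```

View pics/v6.png

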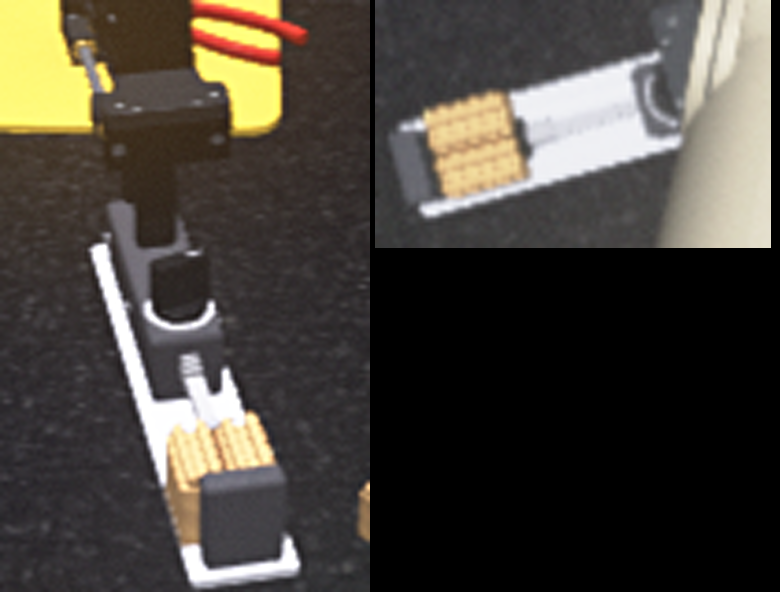

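The rest is seated against the fixed jaw at crop (430,150), with the pad pressing on it at (520,135). Grip is about 17 N and the clamp is in place, so I'm handing in.

```bash
python3 -c "
from workcell import *
print(sign_off())"
```

```text
the job is handed in; nothing more can be done
None
```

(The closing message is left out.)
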